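# Knock a storage jar's stopper lid home square with a pestle

## Task

The wooden stopper lid of the storage jar has only been started in the mouth and stands proud and a little askew. Take the wooden pestle and knock the lid home with its foot, pushing gently and a little at a time on opposite sides of the rim all the way round, so that it goes in square without cocking over and ends level, its disc right down on the jar's rim. Do not force it at the middle or lean hard on it, and keep the gripper itself off jar and lid; then stand the pestle upright on the worktop and let go, leaving the jar where it stands and the other things alone.

Things in the scene. Friction and masses are not known exactly. Their poses are not given: they have to be found in the camera images.
- jar: Cream stoneware storage jar standing loose on the worktop, 96 mm across outside, 104 mm high, 1.3 kg with its lid. Origin: centre of its underside, z axis up. Its mouth is 84 mm across with a grey silicone lip inside that grips the lid's plug. The stoneware must not be pushed with more than 28 N (through the lid as well), shoved along or tipped.
- jar_rim (a point): Centre of the jar's mouth, level with its rim (104 mm above its underside), axes as the jar's.
- lid: Dark wooden stopper lid, started in the jar's mouth. Origin: centre of its disc's underside, z axis up; at the start 7 to 12 mm above the rim and up to 0.04 rad askew, at jar_rim when home. Below the origin an 18 mm plug, 79 mm across, in the mouth; above it the disc, 92 mm across and 8 mm thick, and on the axis a knob from 8 to 31 mm above the origin, 23 mm across.
- lid_top (a point): Centre of the disc's top, 8 mm above the lid's origin; bare from 12 to 46 mm radius. The lip holds the lid wherever it is left. Pushed 33 mm from the axis, that side yields at 15 to 19 N, turning down about the opposite edge, which stays; at the middle or on the knob it takes over 28 N. Home, it is level, 112 mm above the jar's underside, and firm: push at about 1 cm/s.
- pestle: Light wooden pestle standing upright, 116 mm high, 0.12 kg. Origin: centre of its foot's underside, z axis up. The foot is 28 mm across and domed, flat only in the middle 14 mm; the waist 19 mm across at 48 mm up, the handle 24 to 25 mm across from 86 to 102 mm up, where it can be held from above.
- mug: White mug, 84 mm across, 92 mm high; a bystander, to be left alone.
- spice_red: Glass spice jar with reddish spice and black lid below, 44 mm across, 87 mm high; a bystander, to be left alone.
- spice_tan: Glass spice jar with tan spice and black lid below, 44 mm across, 87 mm high; a bystander, to be left alone.
- pepper_mill: Dark wooden pepper mill, 58 mm across, 170 mm high; a bystander, to be left alone.
- opener: Hand-held bottle opener with black handle, lying flat, 174x41x20 mm; a bystander, to be left alone.
- lemon_a: Lemon, about 83x58x58 mm; a bystander, to be left alone.
- lemon_b: Lemon, about 75x58x59 mm; a bystander, to be left alone.
Things that resemble listed ones, but are neither listed nor needed, are in the scene too. Of the things that look like the pestle, take the one that is farthest to the robot's right at the start.

How it is judged:
By the outcome, as a careful person would: the job done as asked, in the order asked, and still so for the second after the job is handed in, with the robot touching nothing.
It also fails if it takes over 72 s, if anything falls off the work surface, if the arm or the gripper's body presses on something with over 40 N, if the wrist force passes 120 N, or if a joint passes its speed limit or range.

## Robot

A 6-joint arm with a two-finger parallel gripper is mounted at the origin on a cart in front of the work surface, level with it; the furniture and walls round the work are solid. World frame = base frame: x ahead of the robot, y to its left, z up, the work surface at z = 0. Lengths are in m, angles in rad, forces in N, time in s.
With the tool pointing down it reaches from about 0.35 to 0.85 m from the base axis. Payload 8.1 kg.
Tool frame: the origin (TCP) lies at the very end of the fingers, on their centre line; the grasp point (between the pads) lies 19 mm behind it; z points along the fingers, y is the direction in which the jaws open and shut (so a half turn about z gives the same grasp; the last joint's range is limited). The gripper opens to 93 mm and grips with 3 to 60 N. Pads are 15 mm wide; open, the fingers measure 128 mm over their backs; the gripper's body (75 mm by 188 mm) begins 65 mm behind the grasp point.
Start: joints at [-0.085, 0.13, 1.488, -0, 1.523, -0.085], TCP at [0.6, 0, 0.219] pointing down, gripper open.
Joint ranges: [-2.96, 2.96], [-0.89, 2.26], [0.02, 2.5], [-1.34, 4.48], [0, 2.73], [-2.66, 2.66]. Speed limits (rad/s): [2.39, 2.39, 2.79, 3.14, 3.14, 3.14].

## Interface

Orientations are given as a rotation vector (axis times angle).
In Python, from plant import robot gives the robot as it stands.
- The arm moves only by the shell command python3 -m inch 'ROWS' [FORCE]. ROWS is JSON, a list that holds one entry, the list of rows, each a list of 7 numbers: the shift along the tool's x, y, z in cm, then the turn, a rotation vector about the tool's x, y, z in degrees, then the gripper command: -1 is fully open, 1 is shut, values between are in proportion. A call has 1 to 5 rows; each row shifts and turns the commanded pose from where the row before left it, along the tool's axes as they then stand; what a row does not reach is not made up. A row lasts 1/10 s, in which the tool goes at most 50 mm and 8.59 degrees, less where a joint would pass 70% of its speed; a pose out of reach is approached as far as the arm can. A call with a gripper value outside its range is refused whole. The fingers move at their own pace and stop on an object; FORCE is the grip in N (left out, the last holds). Time passes only in rows, so rows that do not move let the fingers close. It gives the time, the measured TCP pose, the force and the opening at its end, in the units of the state.
- robot.read_state(): the state, without advancing time (a new reading comes with each control period).
- robot.read_camera(name): name is "scene" or "side" or "wrist"; returns a dict with "image" (420x560x3 uint8, blue, green, red), "K" (3x3 intrinsics, pixels), "R" (3x3) and "t" (3): a world point X has camera coordinates R X + t; the wrist camera has in their place "tool_from_camera" (4x4, takes a point from camera to tool coordinates, whose origin is the TCP and whose axes are the flange's). Camera axes: x right, y down, z forward; pixel columns grow to the right and rows downward; lengths in m; the calibration is good to about 2 mm. The wrist camera is an equidistant fisheye: a pixel r from the principal point sees the ray r / f radians off the axis. A picture is of the moment at which its call begins: read the wrist's pose just before it. There is no depth.
- robot.close_job(): hands the job in, once; it reports no verdict.
The state is a dict: "t": time; "q": joint angles; "dq": joint speeds; "joint_torque": joint torques, N m; "tool_pos": TCP position; "orientation": TCP orientation; "force": force on the tool from outside, world axes, zero at the start; "wrist_torque": the same for the moment, N m; "opening": finger opening in m.
Only numpy, scipy, OpenCV 4.12 (cv2) and the standard library are available. Lean on these libraries where they do the work, as an engineer would, in place of code of your own. Each camera call takes 0.05 s, during which the arm holds its last target. There are 200 camera calls.

## Working session

There is one attempt and no reset: what is moved stays moved. The work goes in short steps, Python scripts to look and compute and a shell command to move; the robot and the scene stay as the last step left them, time stands still between calls to the robot, and variables do not carry over. Pictures are saved under pics/ and viewed, about 8 in all and at most 12, crops included, and the job is handed in when it is done.

```bash
mkdir -p pics; ls; cat > h.py <<'E'
import numpy as np, cv2
from plant import robot
from scipy.spatial.transform import Rotation as Ro
def snap(n,f):
    c=robot.read_camera(n); cv2.imwrite(f,c['image']); return c
def ray(c,u,v):
    d=c['R'].T@np.linalg.inv(c['K'])@np.array([u,v,1.]); o=-c['R'].T@c['t']; return o,d
def atz(c,u,v,z):
    o,d=ray(c,u,v); return o+d*(z-o[2])/d[2]
def proj(c,X):
    p=c['K']@(c['R']@np.array(X)+c['t']); return p[:2]/p[2]
E
python3 - <<'E'
from h import *
import pickle
s=robot.read_state(); print(s)
cs={}
for n in ("scene","side","wrist"):
    c=snap(n,f'pics/{n}0.png'); cs[n]=c
    print(n,c['K'].tolist(), (-c['R'].T@c['t']).tolist() if 'R' in c else c['tool_from_camera'].tolist())
pickle.dump((s,cs),open('c0.pkl','wb'))
E
```

```text
pics
{'t': 0.0, 'q': array([-8.53774933e-02,  1.31128992e-01,  1.48926604e+00,  2.14466449e-06,
        1.52295208e+00, -8.53640469e-02]), 'dq': array([ 0.00027162,  0.00064787, -0.00218035,  0.0011509 , -0.00109582,
       -0.00153487]), 'joint_torque': array([-1.61290725e-03, -5.59853125e+01, -4.91755986e+01,  7.67333270e-02,
        3.59135563e-02, -2.97389461e-04]), 'tool_pos': array([5.99454900e-01, 8.33104718e-05, 2.17613906e-01]), 'orientation': array([-2.22050635e+00, -2.22047626e+00,  1.77212633e-03]), 'force': array([-0.01335231, -0.34891738, -0.68936663]), 'wrist_torque': array([-0.01462536, -0.01610567,  0.03580063]), 'opening': 0.09306245007789493}
scene [[407.47463694933225, 0.0, 275.67521600114435], [0.0, 407.47463694933225, 212.01031121185275], [0.0, 0.0, 1.0]] [-0.0478561028747465, -0.24935119622769375, 0.6423258403148914]
side [[424.87531494716563, 0.0, 275.6169554345421], [0.0, 424.87531494716563, 206.581288414502], [0.0, 0.0, 1.0]] [-0.4022995641787906, 0.672009993908689, 0.571840393341947]
wrist [[325.19226210127806, 0.0, 280.7283444221343], [0.0, 325.19226210127806, 213.10772383070594], [0.0, 0.0, 1.0]] [[0.00027103958072474194, -0.9544109705375069, -0.29849560441520434, 0.08434995657154154], [0.9999998875637852, 0.00014253421420455344, 0.0004522791308796751, -0.0005299416329634932], [-0.00038911432783792903, -0.29849569343903487, 0.9544109018595645, -0.1664818844844359], [0.0, 0.0, 0.0, 1.0]]
```

View pics/scene0.png

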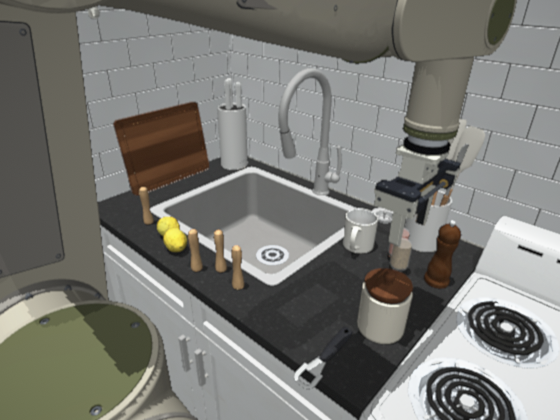

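View pics/side0.png

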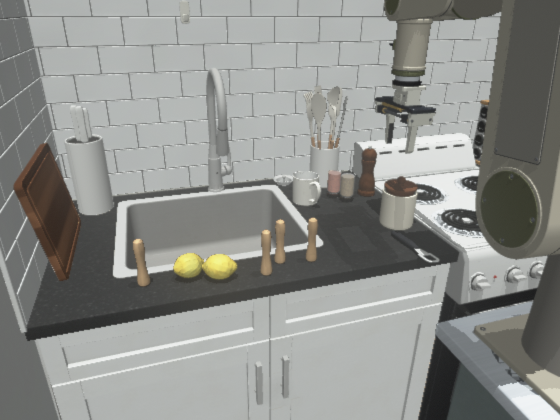

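Pestle-like: scene (146,205), (195,250), (220,250), (237,267), which in the side view are (141,262), (266,253), (280,241), (312,240). The jar is at (385,305) in scene and (398,205) in side. I'll measure the feet and check which pestle is rightmost, with enlarged crops.

```bash
python3 - <<'E'
from h import *
import pickle
s,cs=pickle.load(open('c0.pkl','rb'))
def tri(a,b):
    A=[];B=[]
    for n,p in(("scene",a),("side",b)):
        o,d=ray(cs[n],*p); d/=np.linalg.norm(d); P=np.eye(3)-np.outer(d,d);A.append(P);B.append(P@o)
    return np.linalg.lstsq(np.vstack(A),np.hstack(B),rcond=None)[0]
for nm,a,b in [("p1",(146,190),(139,243)),("p2",(194,233),(266,234)),("p3",(218,234),(280,224)),("p4",(236,249),(313,222)),("knob",(389,270),(400,182)),("mill",(449,228),(370,152))]:
    print(nm,tri(a,b).round(3))
for nm,a,b in [("p1",(148,222),(143,284)),("p2",(196,269),(267,273)),("p3",(221,270),(280,261)),("p4",(238,287),(311,260))]:
    print(nm,atz(cs['scene'],*a,0).round(3),atz(cs['side'],*b,0).round(3))
a=cs['scene']['image'][210:360,180:430]; b=cs['side']['image'][170:290,240:440]
cv2.imwrite('pics/crop1.png',np.vstack([cv2.resize(a,(500,300),interpolation=2),cv2.resize(b,(500,300),interpolation=2)]))
E
```

```text
p1 [0.463 0.718 0.104]
p2 [0.419 0.44  0.105]
p3 [0.455 0.395 0.105]
p4 [0.441 0.317 0.107]
knob [0.563 0.009 0.135]
mill [ 0.782 -0.017  0.149]
p1 [0.454 0.723 0.   ] [0.453 0.722 0.   ]
p2 [0.414 0.441 0.   ] [0.414 0.439 0.   ]
p3 [0.454 0.393 0.   ] [0.456 0.393 0.   ]
p4 [0.44  0.315 0.   ] [0.438 0.318 0.   ]
```

View pics/crop1.png

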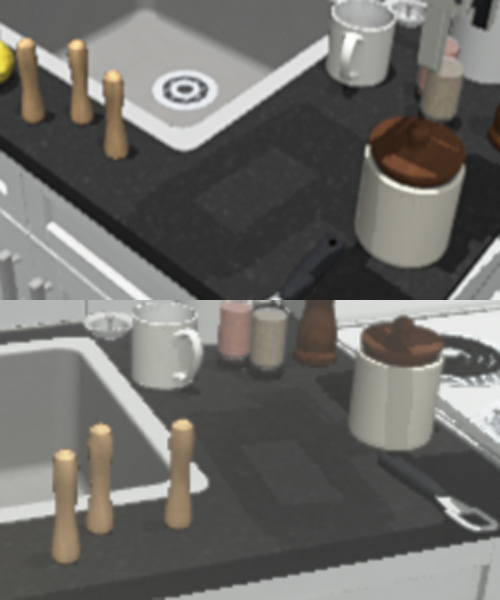

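View pics/wrist0.png

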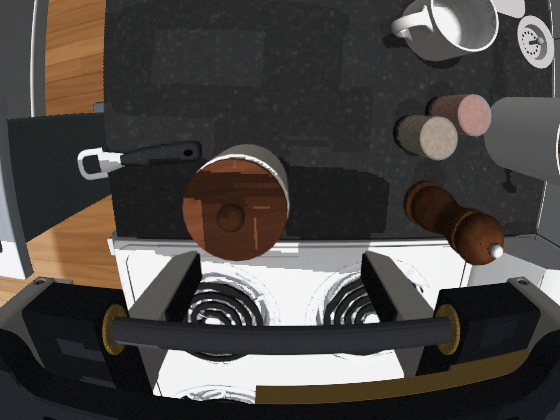

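Pestle p4 is rightmost, at about (0.440, 0.317), and it's clear of its neighbours along x, the way the jaws open (tool x = world y, tool y = world x). Next I'll fit the lid disc in the wrist and scene views.

```bash
cat >> h.py <<'E'
def wproj(c,s,X):
    T=np.eye(4);T[:3,:3]=Ro.from_rotvec(s['orientation']).as_matrix();T[:3,3]=s['tool_pos']
    M=np.linalg.inv(T@c['tool_from_camera']); p=(M[:3,:3]@np.asarray(X).T).T+M[:3,3]
    r=np.hypot(p[:,0],p[:,1]);th=np.arctan2(r,p[:,2]);K=c['K']
    return np.c_[K[0,2]+K[0,0]*th*p[:,0]/r,K[1,2]+K[1,1]*th*p[:,1]/r]
def cproj(c,s,X):
    if 'R' not in c: return wproj(c,s,X)
    p=(c['K']@(c['R']@np.asarray(X).T+c['t'][:,None])).T; return p[:,:2]/p[:,2:]
A=np.linspace(0,2*np.pi,72,endpoint=False)
def ring(r,z): return np.c_[r*np.cos(A),r*np.sin(A),0*A+z]
DISC=np.vstack([ring(.046,0),ring(.046,.008)])
KNOB=np.vstack([ring(.0115,.008),ring(.0115,.027),ring(.007,.031)])
def lidpts(P,p): return Ro.from_rotvec([p[3],p[4],0]).apply(P)+p[:3]
def brown(img,seed):
    h=cv2.cvtColor(img,cv2.COLOR_BGR2HSV); m=((h[...,0]<16)&(h[...,1]>95)&(h[...,2]>25)).astype(np.uint8)
    m=cv2.morphologyEx(m,cv2.MORPH_CLOSE,np.ones((5,5)))
    n,l=cv2.connectedComponents(m); return (l==l[seed[1],seed[0]]).astype(np.uint8)
def fitlid(views,p0):
    from scipy.optimize import minimize
    S=4
    def model(c,s,p):
        m=np.zeros((420*S,560*S),np.uint8)
        for P in(DISC,KNOB):
            h=cv2.convexHull(np.round(cproj(c,s,lidpts(P,p))*S+S/2-.5).astype(np.int32)); cv2.fillPoly(m,[h],1)
        return cv2.resize(m*255,(560,420),interpolation=cv2.INTER_AREA)/255.
    def cost(p): return sum(np.abs(model(c,s,p)-m).sum()/m.sum() for c,s,m in views)
    d=np.array([.006,.006,.005,.03,.03]); sx=np.vstack([p0]+[np.array(p0)+np.eye(5)[i]*d[i] for i in range(5)])
    r=minimize(cost,p0,method='Nelder-Mead',options=dict(initial_simplex=sx,maxfev=350,xatol=1e-4,fatol=1e-4)); return r.x,r.fun,model
E
python3 - <<'E'
from h import *
import pickle
s,cs=pickle.load(open('c0.pkl','rb'))
seeds=dict(wrist=(237,240),scene=(385,290),side=(400,190))
V={n:(cs[n],s,brown(cs[n]['image'],seeds[n])) for n in seeds}
for n in V:
    m=V[n][2]; print(n,m.sum(),cv2.boundingRect(m))
p0=[.563,.009,.114,0,0]
for g in (['wrist','scene','side'],['wrist'],['scene','side']):
    p,f,model=fitlid([V[n] for n in g],p0); print(g,p.round(4),round(f,3))
    if len(g)==3: P=p
out=[]
for n,w in dict(wrist=(170,140),scene=(330,250),side=(345,165)).items():
    c=V[n][0];im=c['image'].copy()[w[1]:w[1]+125,w[0]:w[0]+130]
    im=cv2.resize(im,None,fx=3,fy=3,interpolation=2)[:375,:260 if 0 else 390]
    for PP in(DISC,KNOB):
        h=cv2.convexHull(((cproj(c,s,lidpts(PP,P))-w+.5)*3).astype(np.int32)); cv2.polylines(im,[h],True,(0,255,0),1)
    out.append(cv2.resize(im,(266,256)))
cv2.imwrite('pics/fit.png',np.hstack(out))
E
```

```text
wrist 8400 (182, 158, 105, 103)
scene 1272 (365, 268, 48, 35)
side 232533 (0, 0, 560, 420)
['wrist', 'scene', 'side'] [0.5579 0.0031 0.1124 0.0316 0.0273] 1.094
['wrist'] [0.5577 0.0022 0.1103 0.0395 0.0375] 0.012
['scene', 'side'] [0.5648 0.0069 0.1061 0.0424 0.0155] 1.062
```

View pics/fit.png

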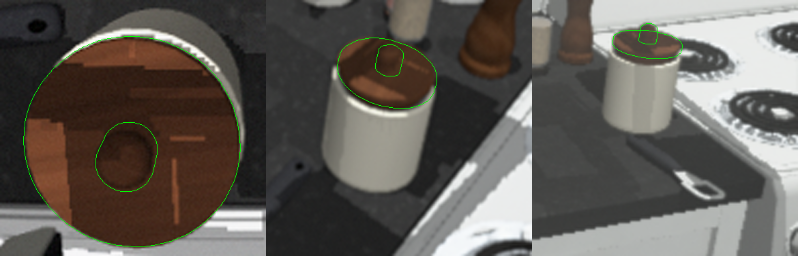

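The wrist fit is tight and the scene view agrees: the lid is at about (0.558, 0.003), 112 mm up, tilted about 0.04 with its high side towards (-x, +y). The side mask failed, but its overlay looks right. Now moving to the pestle.

```bash
python3 -m inch '[[[4,-2,0,0,0,0,-0.3],[4,-2,0,0,0,0,-0.3],[4,-2,0,0,0,0,-0.3],[4,-2,0,0,0,0,-0.3],[4,-2,0,0,0,0,-0.3]]]' 60
python3 -m inch '[[[4,-2,0,0,0,0,-0.3],[4,-2,0,0,0,0,-0.3],[3.7,-2,0,0,0,0,-0.3],[0,0,2,0,0,0,-0.3],[0,0,0,0,0,0,-0.3]]]'
python3 - <<'E'
from h import *
import pickle
s=robot.read_state(); c=snap('wrist','pics/w1.png'); pickle.dump((s,c),open('c1.pkl','wb')); print(s['tool_pos'],s['orientation'],s['opening'],s['t'])
print(cproj(c,s,[[.44,.317,.116],[.44,.317,0]]))
E
```

```text
t: 0.65
tool_pos: [0.4988, 0.2013, 0.2184]
orientation: [-2.222, -2.221, 0.0]
force: [0.1, -0.1, -0.1]
opening: 0.0614
t: 1.15
tool_pos: [0.4378, 0.3173, 0.1958]
orientation: [-2.218, -2.224, 0.007]
force: [-0.2, -0.3, -0.8]
opening: 0.0604
[0.43781278 0.31726402 0.19582829] [-2.21776391 -2.22365378  0.00700332] 0.060369788665541144 1.15
[[284.35869066 221.92278152]
 [283.62652764 188.7484678 ]]
```

View pics/w1.png

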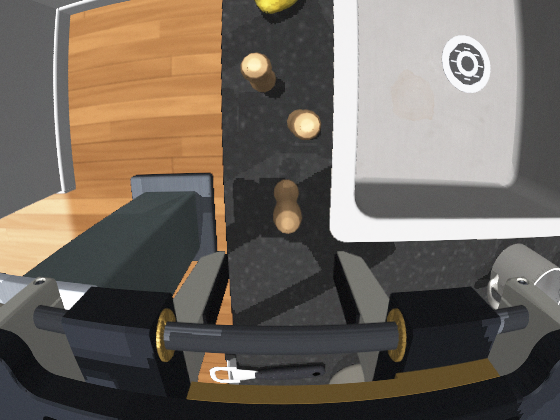

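The wrist view shows the pestle's top at (288,222) and foot at (286,190). I predicted (284,222), so it is at x≈0.442 and y≈0.317. Descending and gripping.

```bash
python3 -m inch '[[[0,0.2,4,0,0,0,-0.3],[0,0,4,0,0,0,-0.3],[0,0,2.4,0,0,0,-0.3],[0,0,1,0,0,0,-0.3],[0,0,1,0,0,0,-0.3]]]' 25
python3 -m inch '[[[0,0,0,0,0,0,-0.3],[0,0,0,0,0,0,0.1],[0,0,0,0,0,0,0.4],[0,0,0,0,0,0,1],[0,0,0,0,0,0,1]]]' 25
python3 -m inch '[[[0,0,0,0,0,0,1],[0,0,0,0,0,0,1],[0,0,0,0,0,0,1]]]' 60
```

```text
t: 1.7
tool_pos: [0.4429, 0.3165, 0.075]
orientation: [2.223, 2.22, 0.001]
force: [-0.1, -0.8, 1.4]
opening: 0.0605
t: 2.2
tool_pos: [0.4424, 0.3173, 0.0754]
orientation: [2.221, 2.221, 0.002]
force: [0.1, -0.6, 0.7]
opening: 0.0328
t: 2.5
tool_pos: [0.4423, 0.3172, 0.075]
orientation: [2.221, 2.221, 0.001]
force: [-0.2, -0.3, 1.5]
opening: 0.023
```

```bash
python3 -m inch '[[[0,0,-2,0,0,0,1],[0,0,-4,0,0,0,1],[0,0,-4,0,0,0,1],[0,0,-4,0,0,0,1],[0,0,-3,0,0,0,1]]]'
python3 -m inch '[[[-3.6,1.2,0,0,0,0,1],[-3.6,1.2,0,0,0,0,1],[-3.6,1.2,0,0,0,0,1],[-3.6,1.2,0,0,0,0,1],[-3.6,1.2,0,0,0,0,1]]]'
python3 -m inch '[[[-3.6,1.2,0,0,0,0,1],[-3.6,1.2,0,0,0,0,1],[-3.7,1.1,0,0,0,0,1],[0,0,2,0,0,0,1],[0,0,0,0,0,0,1]]]'
python3 - <<'E'
from h import *
import pickle
s=robot.read_state(); w=snap('wrist','pics/w2.png'); c=snap('scene','pics/s2.png'); d=snap('side','pics/d2.png');pickle.dump((s,w,c,d),open('c2.pkl','wb')); print(s)
f=s['tool_pos']-[0,0,.075]
L=[np.array([.5579,.0031,.1124,.0316,.0273])]
o=[]
for k,(x,win) in enumerate(((w,(160,90,200,170)),(c,(320,160,130,150)),(d,(340,110,130,150)))):
    im=x['image'].copy(); u,v,W,H=win; im=cv2.resize(im[v:v+H,u:u+W],(400 if k==0 else 260,340 if k==0 else 300),interpolation=2); sc=im.shape[1]/W
    sy=im.shape[0]/H
    for P,col in((lidpts(DISC,L[0]),(0,255,0)),(ring(.014,.006)+f,(255,0,255)),(ring(.0125,.1)+f,(255,0,255))):
        q=((cproj(x,s,P)-(u,v)+.5)*(sc,sy)).astype(np.int32); cv2.polylines(im,[cv2.convexHull(q)],True,col,1)
    o.append(cv2.resize(im,(400,340)) if k==0 else cv2.resize(im,(200,231)))
o[1]=np.vstack([o[1],np.zeros((109,200,3),np.uint8)]);o[2]=np.vstack([o[2],np.zeros((109,200,3),np.uint8)])
cv2.imwrite('pics/chk2.png',np.hstack(o))
E
```

```text
t: 3.0
tool_pos: [0.4423, 0.3172, 0.2473]
orientation: [2.221, 2.221, 0.003]
force: [0.0, 0.3, -1.1]
opening: 0.023
t: 3.5
tool_pos: [0.5019, 0.1356, 0.2442]
orientation: [-2.221, -2.221, 0.001]
force: [0.7, 0.3, -1.6]
opening: 0.0226
t: 4.0
tool_pos: [0.5354, 0.027, 0.2215]
orientation: [-2.221, -2.216, 0.005]
force: [0.2, 0.7, -2.2]
opening: 0.0231
{'t': 4.0, 'q': array([-4.54448104e-02, -3.84245973e-02,  1.65709155e+00,  1.37384956e-04,
        1.52825949e+00, -4.31054695e-02]), 'dq': array([ 0.03540733, -0.01772332, -0.02451236,  0.0036068 ,  0.03929086,
        0.00960773]), 'joint_torque': array([ -1.36012025, -50.24309278, -52.8133142 ,  -0.14682217,
        -0.84939988,  -0.14772934]), 'tool_pos': array([0.53540343, 0.02695671, 0.22146501]), 'orientation': array([-2.22119061, -2.2159868 ,  0.00549025]), 'force': array([ 0.18637185,  0.74508331, -2.22880828]), 'wrist_torque': array([0.01425026, 0.02192084, 0.01579655]), 'opening': 0.023077360052797462}
```

View pics/chk2.png

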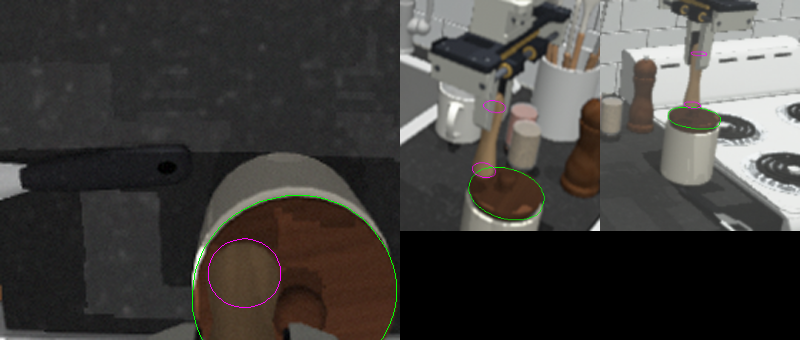

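Pestle is upright and coaxial in the grip (magenta matches), positioned over the lid's high side. Lowering.

```bash
python3 -m inch '[[[0,0,1,0,0,0,1],[0,0,0.8,0,0,0,1],[0,0,0.2,0,0,0,1],[0,0,0,0,0,0,1]]]'
python3 -m inch '[[[0,0,0.1,0,0,0,1],[0,0,0.1,0,0,0,1],[0,0,0.1,0,0,0,1],[0,0,0.1,0,0,0,1]]]'
python3 -m inch '[[[0,0,0.1,0,0,0,1],[0,0,0.1,0,0,0,1]]]'
```

```text
t: 4.55
tool_pos: [0.5365, 0.0284, 0.2039]
orientation: [-2.22, -2.221, 0.001]
force: [0.3, 0.4, -1.7]
opening: 0.0229
t: 4.95
tool_pos: [0.5371, 0.028, 0.2007]
orientation: [2.221, 2.221, 0.0]
force: [0.0, -0.8, -2.2]
opening: 0.023
t: 5.15
tool_pos: [0.537, 0.028, 0.1986]
orientation: [2.221, 2.221, -0.0]
force: [-0.3, 0.4, -0.4]
opening: 0.023
```

```bash
python3 -m inch '[[[0,0,0.1,0,0,0,1],[0,0,0.1,0,0,0,1]]]'
python3 -m inch '[[[0,0,0.1,0,0,0,1]]]'
python3 -m inch '[[[0,0,0.1,0,0,0,1]]]'
python3 -m inch '[[[0,0,0.1,0,0,0,1]]]'
```

```text
t: 5.35
tool_pos: [0.537, 0.028, 0.1965]
orientation: [-2.221, -2.221, 0.0]
force: [-0.1, 1.0, -1.0]
opening: 0.0228
t: 5.45
tool_pos: [0.5373, 0.028, 0.1961]
orientation: [2.221, 2.221, 0.001]
force: [-1.8, 0.2, 5.8]
opening: 0.023
t: 5.55
tool_pos: [0.5376, 0.028, 0.1959]
orientation: [2.221, 2.221, 0.002]
force: [-2.1, 0.1, 10.4]
opening: 0.0225
t: 5.65
tool_pos: [0.5379, 0.028, 0.1957]
orientation: [2.22, 2.22, 0.003]
force: [-2.8, -0.1, 14.1]
opening: 0.0233
```

```bash
python3 -m inch '[[[0,0,0.1,0,0,0,1]]]'
python3 -m inch '[[[0,0,0.1,0,0,0,1]]]'
python3 -m inch '[[[0,0,0.1,0,0,0,1]]]'
```

```text
t: 5.75
tool_pos: [0.5381, 0.0281, 0.1955]
orientation: [2.22, 2.22, 0.004]
force: [-4.7, 1.0, 19.0]
opening: 0.0227
t: 5.85
tool_pos: [0.5383, 0.0281, 0.195]
orientation: [2.219, 2.219, 0.004]
force: [-6.0, 1.2, 18.8]
opening: 0.0235
t: 5.95
tool_pos: [0.5384, 0.0281, 0.1942]
orientation: [2.219, 2.219, 0.005]
force: [-5.8, 0.7, 17.9]
opening: 0.0227
```

```bash
python3 -m inch '[[[0,-0.08,0.1,0,0,0,1],[0,-0.05,0.1,0,0,0,1]]]'
```

```text
t: 6.15
tool_pos: [0.5375, 0.0282, 0.1925]
orientation: [2.219, 2.219, 0.006]
force: [-3.6, 1.3, 18.3]
opening: 0.023
```

```bash
python3 -m inch '[[[0,0,-4.5,0,0,0,1],[-2.5,2.1,0,0,0,0,1],[-2.5,2.1,0,0,0,0,1],[0,0,2.5,0,0,0,1],[0,0,1,0,0,0,1]]]'
python3 -m inch '[[[0,0,0.2,0,0,0,1],[0,0,0.0,0,0,0,1],[0,0,0.1,0,0,0,1],[0,0,0.1,0,0,0,1],[0,0,0.1,0,0,0,1]]]'
python3 -m inch '[[[0,0,0.1,0,0,0,1],[0,0,0.1,0,0,0,1]]]'
python3 -m inch '[[[0,0,0.1,0,0,0,1],[0,-0.05,0.1,0,0,0,1]]]'
```

```text
t: 6.65
tool_pos: [0.577, -0.0225, 0.1963]
orientation: [-2.221, -2.218, 0.003]
force: [-0.9, 0.9, 9.7]
opening: 0.0224
t: 7.15
tool_pos: [0.5781, -0.0217, 0.1953]
orientation: [2.22, 2.221, 0.002]
force: [-2.9, 0.6, 11.9]
opening: 0.0229
t: 7.35
tool_pos: [0.5786, -0.0218, 0.1945]
orientation: [2.219, 2.22, 0.003]
force: [-4.0, 0.4, 14.6]
opening: 0.0232
t: 7.55
tool_pos: [0.5783, -0.0219, 0.1929]
orientation: [2.219, 2.22, 0.004]
force: [-4.3, 0.1, 15.4]
opening: 0.0229
```

```bash
python3 -m inch '[[[0,-0.05,0.1,0,0,0,1],[0,0,0.1,0,0,0,1]]]'
```

```text
t: 7.75
tool_pos: [0.5782, -0.022, 0.1914]
orientation: [2.218, 2.219, 0.005]
force: [-3.5, -0.1, 17.1]
opening: 0.0229
```

```bash
python3 -m inch '[[[0,0,-4.5,0,0,0,1],[4.6,0.4,0,0,0,0,1],[0,0,2.2,0,0,0,1],[0,0,0.8,0,0,0,1],[0,0,0.3,0,0,0,1]]]'
python3 -m inch '[[[0,0,0.1,0,0,0,1],[0,0,0.1,0,0,0,1],[0,0,0.1,0,0,0,1],[0,0,0.1,0,0,0,1],[0,0,0.1,0,0,0,1]]]'
python3 -m inch '[[[0,0,0.1,0,0,0,1],[0,0,0.1,0,0,0,1],[0,-0.04,0.1,0,0,0,1]]]'
```

```text
t: 8.25
tool_pos: [0.5793, 0.024, 0.1976]
orientation: [-2.219, -2.22, 0.004]
force: [0.3, -0.1, -1.1]
opening: 0.0227
t: 8.75
tool_pos: [0.5809, 0.0238, 0.1949]
orientation: [2.222, 2.221, 0.001]
force: [0.9, -0.7, -1.3]
opening: 0.0228
t: 9.05
tool_pos: [0.5809, 0.024, 0.1926]
orientation: [2.22, 2.221, 0.002]
force: [-1.3, -1.3, 7.0]
opening: 0.0228
```

```bash
python3 -m inch '[[[0,0,0.1,0,0,0,1],[0,-0.03,0.1,0,0,0,1],[0,-0.03,0.1,0,0,0,1]]]'
python3 -m inch '[[[0,-0.03,0.1,0,0,0,1],[0,0,0.1,0,0,0,1]]]'
```

```text
t: 9.35
tool_pos: [0.5813, 0.0239, 0.1919]
orientation: [2.219, 2.219, 0.005]
force: [-3.1, -0.1, 16.2]
opening: 0.0228
t: 9.55
tool_pos: [0.5815, 0.024, 0.1907]
orientation: [2.218, 2.218, 0.007]
force: [-3.5, 0.3, 17.9]
opening: 0.023
```

```bash
python3 -m inch '[[[0,0,0.1,0,0,0,1]]]'
python3 -m inch '[[[0,0,-4.5,0,0,0,1],[-2.1,-2.4,0,0,0,0,1],[-2.1,-2.4,0,0,0,0,1],[0,0,2.2,0,0,0,1],[0,0,0.7,0,0,0,1]]]'
python3 -m inch '[[[0,0,0.3,0,0,0,1],[0,0,0.1,0,0,0,1],[0,0,0.1,0,0,0,1],[0,0,0.1,0,0,0,1],[0,0,0.1,0,0,0,1]]]'
python3 -m inch '[[[0,0,0.1,0,0,0,1],[0,0,0.1,0,0,0,1]]]'
```

```text
t: 9.65
tool_pos: [0.5815, 0.024, 0.1899]
orientation: [2.218, 2.218, 0.007]
force: [-2.7, 0.6, 17.7]
opening: 0.0231
t: 10.15
tool_pos: [0.5302, -0.0183, 0.2]
orientation: [-2.222, -2.219, 0.002]
force: [-0.1, -0.2, -1.4]
opening: 0.023
t: 10.65
tool_pos: [0.5318, -0.0178, 0.195]
orientation: [2.221, 2.222, 0.001]
force: [1.0, 0.2, -1.0]
opening: 0.023
t: 10.85
tool_pos: [0.5315, -0.018, 0.1927]
orientation: [2.221, 2.221, 0.0]
force: [0.3, 0.9, -2.4]
opening: 0.023
```

```bash
python3 -m inch '[[[0,0,0.1,0,0,0,1],[0,0,0.1,0,0,0,1]]]'
python3 -m inch '[[[0,0,0.1,0,0,0,1],[0,0,0.1,0,0,0,1]]]'
python3 -m inch '[[[0,0,0.1,0,0,0,1],[0,-0.04,0.1,0,0,0,1]]]'
```

```text
t: 11.05
tool_pos: [0.5316, -0.018, 0.191]
orientation: [2.221, 2.221, 0.001]
force: [-2.1, 1.0, 4.7]
opening: 0.0225
t: 11.25
tool_pos: [0.5322, -0.0182, 0.1905]
orientation: [2.22, 2.22, 0.002]
force: [-3.0, -0.7, 12.9]
opening: 0.0232
t: 11.45
tool_pos: [0.5322, -0.0183, 0.1895]
orientation: [2.219, 2.219, 0.003]
force: [-3.2, -0.0, 14.8]
opening: 0.0229
```

```bash
python3 -m inch '[[[0,-0.04,0.1,0,0,0,1],[0,-0.04,0.1,0,0,0,1]]]'
python3 -m inch '[[[0,0,-4.5,0,0,0,1],[4.5,0.5,0,0,0,0,1],[0,0,2.2,0,0,0,1],[0,0,0.9,0,0,0,1],[0,0,0.4,0,0,0,1]]]'
python3 -m inch '[[[0,0,0.1,0,0,0,1],[0,0,0.1,0,0,0,1],[0,0,0.1,0,0,0,1],[0,0,0.1,0,0,0,1]]]'
python3 -m inch '[[[0,0,0.1,0,0,0,1],[0,0,0.1,0,0,0,1]]]'
```

```text
t: 11.65
tool_pos: [0.5318, -0.0183, 0.1879]
orientation: [2.219, 2.219, 0.004]
force: [-3.3, 0.8, 15.4]
opening: 0.0236
t: 12.15
tool_pos: [0.534, 0.0268, 0.1927]
orientation: [-2.22, -2.22, 0.004]
force: [0.2, -0.5, -1.1]
opening: 0.0234
t: 12.55
tool_pos: [0.5355, 0.0267, 0.1912]
orientation: [2.222, 2.22, 0.001]
force: [-1.0, -0.5, -1.4]
opening: 0.0229
t: 12.75
tool_pos: [0.5356, 0.0269, 0.1892]
orientation: [2.221, 2.221, 0.001]
force: [-0.7, -0.8, 6.2]
opening: 0.0233
```

```bash
python3 -m inch '[[[0,0,0.1,0,0,0,1],[0,0,0.1,0,0,0,1],[0,-0.05,0.1,0,0,0,1]]]'
python3 -m inch '[[[0,-0.05,0.1,0,0,0,1]]]'
python3 -m inch '[[[0,0,0.1,0,0,0,1]]]'
```

```text
t: 13.05
tool_pos: [0.536, 0.027, 0.1885]
orientation: [2.219, 2.219, 0.004]
force: [-4.7, 0.3, 18.1]
opening: 0.0229
t: 13.15
tool_pos: [0.5359, 0.027, 0.1881]
orientation: [2.219, 2.219, 0.005]
force: [-3.6, -0.4, 18.7]
opening: 0.0229
t: 13.25
tool_pos: [0.5361, 0.027, 0.1874]
orientation: [2.218, 2.219, 0.006]
force: [-4.0, -0.3, 18.9]
opening: 0.0228
```

```bash
python3 -m inch '[[[0,0,-4.5,0,0,0,1],[-2.5,2.1,0,0,0,0,1],[-2.4,2.2,0,0,0,0,1],[0,0,2.2,0,0,0,1],[0,0,0.9,0,0,0,1]]]'
python3 -m inch '[[[0,0,0.3,0,0,0,1],[0,0,0.1,0,0,0,1],[0,0,0.1,0,0,0,1],[0,0,0.1,0,0,0,1]]]'
python3 -m inch '[[[0,0,0.1,0,0,0,1],[0,0,0.1,0,0,0,1]]]'
python3 -m inch '[[[0,0,0.1,0,0,0,1],[0,-0.05,0.1,0,0,0,1]]]'
```

```text
t: 13.75
tool_pos: [0.5766, -0.0225, 0.1956]
orientation: [-2.221, -2.219, 0.002]
force: [-0.5, 0.6, -1.5]
opening: 0.0228
t: 14.15
tool_pos: [0.5775, -0.0216, 0.1926]
orientation: [2.22, 2.221, 0.001]
force: [-0.0, 0.4, -1.2]
opening: 0.0232
t: 14.35
tool_pos: [0.5774, -0.0219, 0.19]
orientation: [2.221, 2.221, 0.001]
force: [0.3, -0.1, -1.0]
opening: 0.023
t: 14.55
tool_pos: [0.5774, -0.0221, 0.1888]
orientation: [2.22, 2.22, 0.002]
force: [-0.5, 0.4, 6.2]
opening: 0.0231
```

```bash
python3 -m inch '[[[0,0,0.1,0,0,0,1],[0,-0.05,0.1,0,0,0,1]]]'
python3 -m inch '[[[0,-0.03,0.1,0,0,0,1],[0,0,0.1,0,0,0,1]]]'
python3 -m inch '[[[0,0,0.1,0,0,0,1]]]'
```

```text
t: 14.75
tool_pos: [0.5776, -0.0222, 0.1883]
orientation: [2.219, 2.219, 0.004]
force: [-1.6, 0.6, 14.9]
opening: 0.023
t: 14.95
tool_pos: [0.5778, -0.0224, 0.1874]
orientation: [2.218, 2.218, 0.005]
force: [-2.2, 0.1, 18.3]
opening: 0.0228
t: 15.05
tool_pos: [0.5782, -0.0225, 0.1872]
orientation: [2.218, 2.217, 0.006]
force: [-3.6, -0.4, 23.5]
opening: 0.0225
```

```bash
python3 -m inch '[[[0,0,-4.5,0,0,0,1],[4.6,0.5,0,0,0,0,1],[0,0,2.2,0,0,0,1],[0,0,0.9,0,0,0,1],[0,0,0.3,0,0,0,1]]]'
python3 -m inch '[[[0,0,0.1,0,0,0,1],[0,0,0.1,0,0,0,1],[0,0,0.1,0,0,0,1],[0,0,0.1,0,0,0,1],[0,0,0.1,0,0,0,1]]]'
python3 -m inch '[[[0,0,0.1,0,0,0,1],[0,0,0.1,0,0,0,1]]]'
python3 -m inch '[[[0,-0.05,0.1,0,0,0,1]]]'
python3 -m inch '[[[0,-0.05,0.1,0,0,0,1]]]'
```

```text
t: 15.55
tool_pos: [0.5795, 0.0238, 0.1914]
orientation: [-2.22, -2.22, 0.005]
force: [0.1, 0.1, -1.4]
opening: 0.0233
t: 16.05
tool_pos: [0.5811, 0.0238, 0.1889]
orientation: [2.221, 2.221, 0.001]
force: [0.3, 0.8, 0.4]
opening: 0.0228
t: 16.25
tool_pos: [0.5817, 0.0239, 0.1883]
orientation: [2.22, 2.22, 0.002]
force: [-1.9, -0.8, 10.9]
opening: 0.0231
t: 16.35
tool_pos: [0.5816, 0.0239, 0.1881]
orientation: [2.219, 2.22, 0.004]
force: [-1.2, -0.6, 13.2]
opening: 0.0228
t: 16.45
tool_pos: [0.5816, 0.0239, 0.1879]
orientation: [2.219, 2.219, 0.005]
force: [-1.1, -0.2, 16.5]
opening: 0.023
```

```bash
python3 -m inch '[[[0,-0.03,0.1,0,0,0,1]]]'
python3 -m inch '[[[0,0,0.05,0,0,0,1]]]'
python3 -m inch '[[[0,0,0.05,0,0,0,1]]]'
```

```text
t: 16.55
tool_pos: [0.5816, 0.0239, 0.1875]
orientation: [2.218, 2.218, 0.006]
force: [-2.6, -1.2, 17.5]
opening: 0.0226
t: 16.65
tool_pos: [0.5816, 0.0239, 0.1871]
orientation: [2.218, 2.218, 0.006]
force: [-2.8, -0.2, 16.7]
opening: 0.023
t: 16.75
tool_pos: [0.5818, 0.0239, 0.1869]
orientation: [2.218, 2.218, 0.007]
force: [-3.8, -0.2, 19.8]
opening: 0.023
```

```bash
python3 -m inch '[[[0,0,0.05,0,0,0,1]]]'
python3 -m inch '[[[0,0,-4.5,0,0,0,1],[-2.1,-2.4,0,0,0,0,1],[-2.1,-2.3,0,0,0,0,1],[0,0,2.2,0,0,0,1],[0,0,0.9,0,0,0,1]]]'
python3 -m inch '[[[0,0,0.3,0,0,0,1],[0,0,0.1,0,0,0,1],[0,0,0.1,0,0,0,1],[0,0,0.1,0,0,0,1],[0,0,0.1,0,0,0,1]]]'
python3 -m inch '[[[0,0,0.1,0,0,0,1],[0,-0.05,0.1,0,0,0,1],[0,-0.05,0.1,0,0,0,1]]]'
```

```text
t: 16.85
tool_pos: [0.582, 0.0239, 0.1869]
orientation: [2.218, 2.218, 0.007]
force: [-3.9, 0.7, 22.3]
opening: 0.0233
t: 17.35
tool_pos: [0.5317, -0.0184, 0.1948]
orientation: [-2.222, -2.22, 0.001]
force: [-0.1, 0.2, -1.9]
opening: 0.023
t: 17.85
tool_pos: [0.533, -0.0178, 0.1895]
orientation: [2.221, 2.221, 0.001]
force: [-0.4, 0.3, -1.3]
opening: 0.0228
t: 18.15
tool_pos: [0.5322, -0.0181, 0.1871]
orientation: [2.22, 2.22, 0.002]
force: [-0.2, 0.2, 6.9]
opening: 0.023
```

```bash
python3 -m inch '[[[0,0,0.1,0,0,0,1],[0,-0.03,0.1,0,0,0,1]]]'
python3 -m inch '[[[0,0,0.1,0,0,0,1]]]'
python3 -m inch '[[[0,0,0.05,0,0,0,1]]]'
```

```text
t: 18.35
tool_pos: [0.5327, -0.0183, 0.1869]
orientation: [2.219, 2.219, 0.004]
force: [-2.8, -0.6, 16.4]
opening: 0.023
t: 18.45
tool_pos: [0.533, -0.0183, 0.1868]
orientation: [2.218, 2.218, 0.005]
force: [-5.3, -0.4, 22.1]
opening: 0.0232
t: 18.55
tool_pos: [0.5331, -0.0184, 0.1868]
orientation: [2.218, 2.218, 0.005]
force: [-5.3, -0.5, 22.5]
opening: 0.0229
```

```bash
python3 -m inch '[[[0,0,-4.5,0,0,0,1],[4.5,0.4,0,0,0,0,1],[0,0,2.2,0,0,0,1],[0,0,0.9,0,0,0,1],[0,0,0.4,0,0,0,1]]]'
python3 -m inch '[[[0,0,0.1,0,0,0,1],[0,0,0.1,0,0,0,1],[0,0,0.1,0,0,0,1],[0,0,0.1,0,0,0,1],[0,0,0.1,0,0,0,1]]]'
python3 -m inch '[[[0,0,0.1,0,0,0,1],[0,-0.05,0.1,0,0,0,1]]]'
python3 -m inch '[[[0,-0.05,0.1,0,0,0,1]]]'
```

```text
t: 19.05
tool_pos: [0.5341, 0.0268, 0.1907]
orientation: [-2.22, -2.22, 0.004]
force: [-0.8, -0.2, -2.0]
opening: 0.0229
t: 19.55
tool_pos: [0.5355, 0.0269, 0.1879]
orientation: [2.221, 2.221, 0.001]
force: [0.5, -0.6, -1.0]
opening: 0.0229
t: 19.75
tool_pos: [0.5357, 0.0269, 0.1872]
orientation: [2.22, 2.22, 0.003]
force: [-0.6, -0.2, 10.3]
opening: 0.0227
t: 19.85
tool_pos: [0.5357, 0.0269, 0.187]
orientation: [2.219, 2.219, 0.004]
force: [-1.8, -0.2, 14.3]
opening: 0.0229
```

```bash
python3 -m inch '[[[0,-0.02,0.1,0,0,0,1]]]'
python3 -m inch '[[[0,0,0.05,0,0,0,1]]]'
python3 -m inch '[[[0,0,0.05,0,0,0,1]]]'
```

```text
t: 19.95
tool_pos: [0.5359, 0.0269, 0.1869]
orientation: [2.219, 2.219, 0.005]
force: [-3.4, 0.3, 19.2]
opening: 0.0227
t: 20.05
tool_pos: [0.5361, 0.0269, 0.1869]
orientation: [2.218, 2.219, 0.006]
force: [-3.4, 0.6, 19.2]
opening: 0.0231
t: 20.15
tool_pos: [0.5362, 0.027, 0.1869]
orientation: [2.218, 2.218, 0.006]
force: [-4.7, 0.6, 21.4]
opening: 0.0233
```

```bash
python3 -m inch '[[[0,0,-4.5,0,0,0,1],[-2.5,2.2,0,0,0,0,1],[-2.4,2.2,0,0,0,0,1],[0,0,2.2,0,0,0,1],[0,0,0.9,0,0,0,1]]]'
python3 -m inch '[[[0,0,0.4,0,0,0,1],[0,0,0.2,0,0,0,1],[0,0,0.1,0,0,0,1],[0,0,0.1,0,0,0,1],[0,0,0.1,0,0,0,1]]]'
python3 -m inch '[[[0,0,0.1,0,0,0,1],[0,-0.05,0.1,0,0,0,1],[0,-0.05,0.1,0,0,0,1]]]'
python3 -m inch '[[[0,0,0.1,0,0,0,1]]]'
```

```text
t: 20.65
tool_pos: [0.5775, -0.0225, 0.1946]
orientation: [-2.221, -2.219, 0.002]
force: [-0.8, 0.5, -3.1]
opening: 0.023
t: 21.15
tool_pos: [0.5784, -0.0218, 0.1884]
orientation: [2.22, 2.221, 0.001]
force: [-0.0, 0.6, -0.7]
opening: 0.0228
t: 21.45
tool_pos: [0.5785, -0.0222, 0.187]
orientation: [2.219, 2.219, 0.004]
force: [-1.9, -0.6, 11.9]
opening: 0.0229
t: 21.55
tool_pos: [0.5788, -0.0222, 0.1869]
orientation: [2.219, 2.219, 0.005]
force: [-2.9, 0.1, 16.3]
opening: 0.0229
```

```bash
python3 -m inch '[[[0,0,0.1,0,0,0,1]]]'
python3 -m inch '[[[0,0,0.04,0,0,0,1]]]'
python3 -m inch '[[[0,0,-2,0,0,0,1],[0,0,-4,0,0,0,1],[4.5,-1.5,0,0,0,0,1],[4.5,-1.5,0,0,0,0,1],[4.5,-1.5,0,0,0,0,1]]]'
python3 - <<'E'
from h import *
import pickle
s=robot.read_state(); V={n:snap(n,f'pics/{n}3.png') for n in('wrist','scene','side')}; print(s['tool_pos'],s['t'])
pickle.dump((s,V),open('c3.pkl','wb'))
o=[cv2.resize(V['wrist']['image'],(400,300)),cv2.resize(V['scene']['image'][230:350,320:440],(300,300),interpolation=2)]
cv2.imwrite('pics/chk3.png',np.hstack(o+[]))
m=[]
for n,seed in(('scene',(385,290)),):
    m.append((V[n],s,brown(V[n]['image'],seed))); print(m[-1][2].sum())
L=np.array([.558,.003,.104,0,0])
im=o[1]
for P in (DISC,KNOB):
    q=((cproj(V['scene'],s,lidpts(P,L))-(320,230)+.5)*2.5).astype(np.int32); cv2.polylines(im,[cv2.convexHull(q)],True,(0,255,0),1)
sd=cv2.resize(V['side']['image'][160:240,370:430],(225,300),interpolation=2)
for P in (DISC,KNOB):
    q=((cproj(V['side'],s,lidpts(P,L))-(370,160)+.5)*3.75).astype(np.int32); cv2.polylines(sd,[cv2.convexHull(q)],True,(0,255,0),1)
cv2.imwrite('pics/chk3.png',np.hstack([cv2.resize(o[0],(275,206)),np.zeros((206,0,3),np.uint8)]) if 0 else np.hstack([cv2.resize(o[0],(275,300)),im,sd]))
E
```

```text
t: 21.65
tool_pos: [0.5791, -0.0223, 0.1868]
orientation: [2.218, 2.218, 0.006]
force: [-4.6, -0.4, 21.6]
opening: 0.0232
t: 21.75
tool_pos: [0.5792, -0.0224, 0.1869]
orientation: [2.218, 2.218, 0.006]
force: [-4.6, 0.5, 20.8]
opening: 0.0225
t: 22.25
tool_pos: [0.5317, 0.1141, 0.2428]
orientation: [2.223, 2.219, 0.001]
force: [0.1, -0.1, -1.2]
opening: 0.0229
[0.53171808 0.11406275 0.24275577] 22.25
1172
```

View pics/chk3.png

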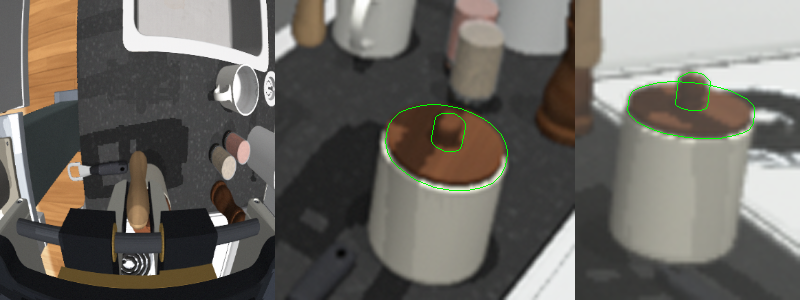

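The lid is down level on the rim and firm at all four points (TCP 186.8–186.9 mm each). Now I'll return the pestle to its original clear spot.

```bash
python3 -m inch '[[[4,-1.8,0,0,0,0,1],[4,-1.8,0,0,0,0,1],[4,-1.8,0,0,0,0,1],[4,-1.8,0,0,0,0,1],[4,-1.8,0,0,0,0,1]]]'
python3 -m inch '[[[0,0,2,0,0,0,1],[0,0,4,0,0,0,1],[0,0,4,0,0,0,1],[0,0,3,0,0,0,1],[0,0,2,0,0,0,1]]]'
python3 -m inch '[[[0,0,0.5,0,0,0,1],[0,0,0.3,0,0,0,1],[0,0,0,0,0,0,1],[0,0,0,0,0,0,1]]]'
```

```text
t: 22.9
tool_pos: [0.4421, 0.3134, 0.2423]
orientation: [2.223, 2.219, 0.0]
force: [0.7, -0.4, -1.8]
opening: 0.0228
t: 23.4
tool_pos: [0.4415, 0.3112, 0.0892]
orientation: [-2.222, -2.22, 0.005]
force: [-0.4, -0.2, -2.0]
opening: 0.0228
t: 23.8
tool_pos: [0.4433, 0.3134, 0.0859]
orientation: [2.221, 2.221, 0.004]
force: [0.3, -0.6, -0.6]
opening: 0.0228
```

```bash
python3 -m inch '[[[0,0,0.4,0,0,0,1],[0,0,0.3,0,0,0,1],[0,0,0.1,0,0,0,1],[0,0,0.1,0,0,0,1],[0,0,0,0,0,0,1]]]'
python3 -m inch '[[[0,0,0.1,0,0,0,1]]]'
python3 -m inch '[[[0,0,0.1,0,0,0,1]]]'
```

```text
t: 24.3
tool_pos: [0.442, 0.313, 0.0751]
orientation: [-2.221, -2.221, 0.0]
force: [-0.0, 0.3, -0.8]
opening: 0.0228
t: 24.4
tool_pos: [0.4425, 0.3133, 0.0749]
orientation: [2.221, 2.221, 0.001]
force: [-2.0, 0.1, 7.6]
opening: 0.0228
t: 24.5
tool_pos: [0.4429, 0.3137, 0.0748]
orientation: [2.221, 2.221, 0.003]
force: [-3.4, -0.0, 14.5]
opening: 0.0227
```

Foot's on the worktop. I'll ease off the load, reduce the grip, open slowly, then rise.

```bash
python3 -m inch '[[[0,0,-0.1,0,0,0,1],[0,0,-0.1,0,0,0,1],[0,0,0,0,0,0,1]]]' 10
python3 -m inch '[[[0,0,0,0,0,0,0.45],[0,0,0,0,0,0,0.4],[0,0,0,0,0,0,0.3],[0,0,0,0,0,0,0],[0,0,0,0,0,0,-0.3]]]'
python3 -m inch '[[[0,0,0,0,0,0,-0.3],[0,0,0,0,0,0,-0.3],[0,0,-1,0,0,0,-0.3],[0,0,-3,0,0,0,-0.3],[0,0,-4,0,0,0,-0.3]]]'
python3 -m inch '[[[0,0,-4,0,0,0,-0.3],[0,0,-3,0,0,0,-0.3],[0,0,-3,0,0,0,-0.3],[0,0,0,0,0,0,-0.3]]]'
python3 - <<'E'
from h import *
s=robot.read_state(); c=snap('scene','pics/s4.png');w=snap('wrist','pics/w4.png');d=snap('side','pics/d4.png'); print(s['tool_pos'],s['t'],s['opening'])
cv2.imwrite('pics/chk4.png',np.hstack([cv2.resize(w['image'],(400,300)),cv2.resize(d['image'],(400,300))]))
E
```

```text
t: 24.8
tool_pos: [0.442, 0.3129, 0.0752]
orientation: [-2.221, -2.221, 0.0]
force: [0.4, 0.6, -1.0]
opening: 0.0237
t: 25.3
tool_pos: [0.4421, 0.313, 0.0752]
orientation: [-2.221, -2.221, -0.0]
force: [-0.7, 0.3, -0.3]
opening: 0.0443
t: 25.8
tool_pos: [0.4406, 0.3122, 0.1546]
orientation: [-2.221, -2.221, 0.007]
force: [0.5, -0.9, -0.8]
opening: 0.0607
t: 26.2
tool_pos: [0.4443, 0.3143, 0.2618]
orientation: [2.22, 2.22, 0.014]
force: [0.7, -0.1, -0.5]
opening: 0.0606
[0.44426102 0.31429964 0.2618495 ] 26.2 0.060574259856444955
```

View pics/chk4.png

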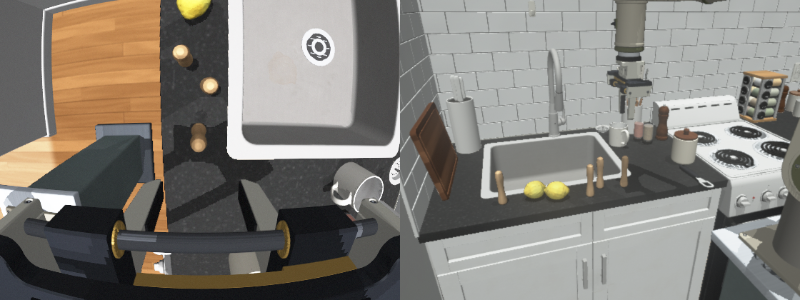

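View pics/s4.png

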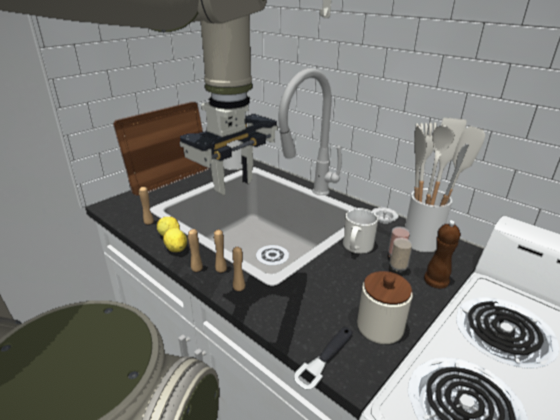

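The pestle stands free and upright (scene 238,268), the lid is seated (387,290), and the other things are where they were. Handing in.

```bash
python3 -m inch '[[[0,0,0,0,0,0,-0.3],[0,0,0,0,0,0,-0.3],[0,0,0,0,0,0,-0.3]]]'
python3 -c "from plant import robot; print(robot.close_job())"
```

```text
t: 26.65
tool_pos: [0.4417, 0.3127, 0.2541]
orientation: [-2.221, -2.221, 0.003]
force: [0.1, -0.4, -0.2]
opening: 0.0603
the job is handed in; nothing more can be done
None
```

The lid is home and the pestle is back upright and released; I handed the job in at 26.65 s.

- **Pestle:** I took the rightmost of the four look-alikes, near (0.44, 0.32). I set it down within about 4 mm of where it had stood.
- **Lid:** I pushed it down about 33 mm from the axis at four points, in opposite pairs, about 1–3 mm each time. It yielded at about 15–19 N.
- **Forces:** the largest pushing force I read was 23.5 N, against the 28 N limit. Sideways force reached about 6 N at most.
- **Last checks:** all four points were firm, with the tool stopping at 186.8–186.9 mm. With the 75 mm from pestle foot to tool tip, the lid top is 112 mm up and level. The final pictures show the lid seated, the pestle upright, and the jar and other things where they were.
- **Checks that failed or disagreed:**
  - The first lid fit had no usable outline from the side camera, so its position and tilt came from the wrist and scene views.
  - At the second push point I met the lid about 3 mm higher than that fit predicted, so I worked by contact from there on.
  - I judged the jar's position only by eye in the pictures, so a shift of a millimetre or two would not have shown.

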